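# Return the leftover marble stones to their stacks

### The arm

A 6-joint arm with a two-finger parallel gripper is mounted at the origin on the work surface. World frame = base frame: x ahead of the robot, y to its left, z up, the work surface at z = 0. Lengths are in m, angles in rad, forces in N, time in s.
With the tool pointing down it reaches from about 0.275 to 0.825 m from the base axis. Payload 4.9 kg.
Tool frame: the origin (TCP) lies at the very end of the fingers, on their centre line; the grasp point (between the pads) lies 19 mm behind it; y points along the fingers, x is the direction in which the jaws open and shut, and the axes are right-handed (so a half turn about y gives the same grasp; the last joint's range is limited). The gripper opens to 85 mm and grips with 20 to 120 N. Pads are 22 mm wide; open, the fingers measure 114 mm over their backs; the gripper's body (76 mm by 85 mm) begins 54 mm behind the grasp point. The pads swing forward as they close: fully open they stand 13 mm farther back than shut.
Start: joints at [1.051, 0.326, -0.193, 1.052, 0, 1.437], TCP at [0.207, 0.51, 0.231] pointing down, gripper open.
Joint ranges: [-2.65, 2.65], [-0.97, 1.79], [-1.3, 1.35], [-1.93, 2.1], [-1.47, 1.37], [-3.14, 3.14]. Speed limits (rad/s): [2.57, 2.57, 3.14, 3.14, 3.14, 3.14].

### API

Orientations are given as a 3x3 rotation matrix whose columns are the frame's x, y, z axes.
In Python, from rig import * gives the robot as it stands. The module is installed in compiled form; this text tells all that it offers.
- The arm moves only by the shell command python3 -m pendant 'ROWS' [OPENING] [FORCE]. ROWS is text: rows parted by semicolons, each of 6 numbers parted by spaces: the shift along the tool's x, y, z in mm, then the turn, a rotation vector about the tool's x, y, z in rad. A call has 1 to 10 rows; each row is the pose to reach, as a shift and turn from the pose measured when the call began, along the tool's axes at that moment; what a row does not reach only later rows make up. A row lasts 1/12 s, in which the tool goes at most 41.7 mm and 7.16 degrees, less where a joint would pass 70% of its speed; a pose out of reach is approached as far as the arm can. A call with a gripper value outside its range is refused whole. OPENING is the finger opening in mm, from 0 to 85.4, set as the call begins (- or left out, the last holds). The fingers move at their own pace and stop on an object; FORCE is the grip in N (left out, the last holds). Time passes only in rows, so rows that repeat a pose let the fingers close. It gives the time, the measured TCP pose, the force and the opening at its end, in the units of the state.
- state(): the state, without advancing time (a new reading comes with each control period).
- capture(name): name is "scene" or "top"; returns the picture (480x640x3 uint8, blue, green, red); there is no depth.
- camera_model(name): a dict with "fovy" (degrees; the focal length in pixels is half the picture's height over the tangent of half this angle, whatever the lens; pixels are square), "cx", "cy" (the principal point, pixels), "xyz" and "orientation" of the camera in the world. Camera axes: x right, y up, looking along -z (the intrinsics and any distortion apply to the point x, -y, -z); pixel columns grow to the right and rows downward; lengths in m; the calibration is good to about 2 mm. A picture is of the moment at which its call begins. camera_model takes no time and is no camera call.
- close_job(): hands the job in, once; it reports no verdict.
The state is a dict: "t": time; "q": joint angles; "joint_velocities": joint speeds; "joint_torque": joint torques, N m; "tcp_pos": TCP position; "ee_rot": TCP orientation; "ft_force": force on the tool from outside, world axes, zero at the start; "torque": the same for the moment, N m; "width": opening from 0.0 (shut) to 1.0 (fully open).
Only numpy, scipy, OpenCV 4.12 (cv2) and the standard library are available. Lean on these libraries where they do the work, as an engineer would, in place of code of your own. Each camera call takes 0.05 s, during which the arm holds its last target. There are 200 camera calls.

### The job

Four cut marble stones are left over on the mosaic bench. Put each one back on the stack of stones of its own shape, lying flat on top with its edges lined up with the stone beneath. Set the stones down gently, do not drop them, do not shove the stacks about, and leave the mallet and the tin where they are.

Things in the scene. Friction and masses are not known exactly. Their poses are not given: they have to be found in the camera images.
- hexagon_center (a point): Loose, flat on the bench: regular six-sided marble stone, 20 mm thick, 56 mm across its flat sides, 65 mm across its corners. Its y axis is square to one pair of flat sides (56 mm apart); it looks the same after every sixth of a turn. Point: its centre, half-way up; z is up.
- lozenge_center (a point): Loose, flat on the bench: marble rhombus with 60 and 120 degree corners, 20 mm thick, sides 62 mm long and 54 mm apart. x runs along one pair of sides, y is square to them: grip along y at the centre (the facing sides overlap 31 mm). Sharp corners 54 mm from the centre, 30 degrees counter-clockwise (from above) from +x and -x; same after half a turn. Point: its centre, half-way up; z is up.
- brick_center (a point): Loose, flat on the bench: oblong marble stone, 100 mm (its x) by 42 mm (its y), 20 mm thick; it looks the same after half a turn. Point: its centre, half-way up; z is up.
- square_center (a point): Loose, flat on the bench: square marble stone, 60 mm by 60 mm, 20 mm thick, sides along its x and y; it looks the same after every quarter turn. Point: its centre, half-way up; z is up.
- hexagon_stack_top (a point): Stack of 3 hexagon stones exactly like the loose one, on a 120 x 90 x 9 mm plywood carrier board that stands loose on the bench, 69 mm tall in all. Point: the centre of the top stone's upper face. Its x and y axes are those of the top stone (as told for the loose hexagon), x along the board's long side; z is up.
- lozenge_stack_top (a point): Stack of 2 lozenge stones exactly like the loose one, on a 120 x 90 x 9 mm plywood carrier board that stands loose on the bench, 49 mm tall in all. Point: the centre of the top stone's upper face. Its x and y axes are those of the top stone (as told for the loose lozenge), x along the board's long side; z is up.
- brick_stack_top (a point): Stack of 4 brick stones exactly like the loose one, on a 120 x 90 x 9 mm plywood carrier board that stands loose on the bench, 89 mm tall in all. Point: the centre of the top stone's upper face. Its x and y axes are those of the top stone (as told for the loose brick), x along the board's long side; z is up.
- square_stack_top (a point): Stack of 3 square stones exactly like the loose one, on a 120 x 90 x 9 mm plywood carrier board that stands loose on the bench, 69 mm tall in all. Point: the centre of the top stone's upper face. Its x and y axes are those of the top stone (as told for the loose square), x along the board's long side; z is up.
- mallet: Bystander: rubber mallet lying on the bench, black head 58 mm across and 95 mm long (along its y), 290 mm long over all along its x, head at +x. Origin on the bench under the middle of the handle, 115 mm from the head's middle.
- tin: Bystander: grey tin of adhesive, upright, 89 mm across, 104 mm tall. Origin at the centre of its underside.
Mind the look-alikes: they are no part of the job. What is shaped like the part that bears hexagon_center but green is not meant.

How it is judged:
At the end, for the whole second after the job is handed in: Each stone rests flat (tilt under 0.08 rad) on top of the stack of its own shape, its centre within 10 mm of the stack's centre and its outline turned to match the stone beneath within 0.2 rad (any turn that gives the same outline counts); all released and at rest (horizontal distance between hexagon_center and hexagon_stack_top below 0.01 m and z of hexagon_center in the frame of hexagon_stack_top between 0.007 and 0.013 m and angle between each of hexagon_center, lozenge_center, brick_center, square_center's own z axis and vertical below 0.08 rad and (angle between the x axis of hexagon_center and the x axis of hexagon_stack_top, either way round below 0.2 rad or angle between the x axis of hexagon_center and the x axis of hexagon_stack_top, either way round between 0.847 and 1.247 rad) and linear speed of each of hexagon, lozenge, brick, square below 0.01 m/s and contact force between the fingers and hexagon below 0.05 N and horizontal distance between lozenge_center and lozenge_stack_top below 0.01 m and z of lozenge_center in the frame of lozenge_stack_top between 0.007 and 0.013 m and angle between the x axis of lozenge_center and the x axis of lozenge_stack_top, either way round below 0.2 rad and contact force between the fingers and lozenge below 0.05 N and horizontal distance between brick_center and brick_stack_top below 0.01 m and z of brick_center in the frame of brick_stack_top between 0.007 and 0.013 m and angle between the x axis of brick_center and the x axis of brick_stack_top, either way round below 0.2 rad and contact force between the fingers and brick below 0.05 N and horizontal distance between square_center and square_stack_top below 0.01 m and z of square_center in the frame of square_stack_top between 0.007 and 0.013 m and (angle between the x axis of square_center and the x axis of square_stack_top, either way round below 0.2 rad or angle between the x axis of square_center and the x axis of square_stack_top, either way round above 1.371 rad) and contact force between the fingers and square below 0.05 N); the robot touches nothing.
It fails at once if a stone is dropped (it moves faster than 0.6 m/s with no finger on it, as after a fall of about 18 mm) ((contact force between the fingers and hexagon below 0.01 N and linear speed of hexagon above 0.6 m/s) or (contact force between the fingers and lozenge below 0.01 N and linear speed of lozenge above 0.6 m/s) or (contact force between the fingers and brick below 0.01 N and linear speed of brick above 0.6 m/s) or (contact force between the fingers and square below 0.01 N and linear speed of square above 0.6 m/s)).
It fails at once if a stack is shoved more than 20 mm or tipped (distance of any of hexagon_stack_top, lozenge_stack_top, brick_stack_top, square_stack_top from where it was at the start of the episode above 0.02 m or angle between any of hexagon_stack_top, lozenge_stack_top, brick_stack_top, square_stack_top's own z axis and vertical above 0.15 rad).
It fails at once if the mallet or the tin is moved more than 30 mm (distance of any of mallet, tin from where it was at the start of the episode above 0.03 m).
It also fails if it takes over 104 s, if anything falls off the work surface, if the arm or the gripper's body presses on something with over 40 N, if the wrist force passes 120 N, or if a joint passes its speed limit or range.

## Working session

There is one attempt and no reset: what is moved stays moved. The work goes in short steps, Python scripts to look and compute and a shell command to move; the robot and the scene stay as the last step left them, time stands still between calls to the robot, and variables do not carry over. Pictures are saved under pics/ and viewed, about 12 in all and at most 16, crops included, and the job is handed in when it is done.

```bash
mkdir -p pics && python3 - <<'E'
from rig import *
import cv2
for n in("scene","top"):
    cv2.imwrite(f"pics/{n}0.png",capture(n)); print(n,camera_model(n))
print(state())
E
```

```text
scene {'fovy': 51.28698332754112, 'cx': 328.4983822102928, 'cy': 244.3995589816247, 'xyz': array([1.23250895, 0.76412838, 1.02680471]), 'orientation': array([[-0.70463043, -0.48117383,  0.52150523],
       [ 0.70929897, -0.45715647,  0.53656588],
       [-0.01977197,  0.74798376,  0.66342246]])}
top {'fovy': 50.87778715066466, 'cx': 316.8582403174623, 'cy': 243.39486240119203, 'xyz': array([ 0.25184685, -0.01517255,  1.40410116]), 'orientation': array([[-0.01323333,  0.98673523, -0.16179762],
       [-0.99990522, -0.0124443 ,  0.00588917],
       [ 0.0037976 ,  0.16186022,  0.98680639]])}
{'t': 0.1, 'q': array([ 1.05080414e+00,  3.26864745e-01, -1.93477697e-01,  1.05200746e+00,
        1.21557093e-05,  1.43661656e+00]), 'joint_velocities': array([ 0.00014632, -0.00056674,  0.00237354, -0.00083167, -0.00124196,
        0.00011155]), 'joint_torque': array([ 3.58640355e-04, -4.44240189e+01,  2.63038141e+01,  7.93787884e-03,
       -9.29176531e-05, -2.91750474e-06]), 'tcp_pos': array([0.20668666, 0.50912598, 0.23058522]), 'ee_rot': array([[ 3.76311374e-01, -7.82479495e-04, -9.26492924e-01],
       [ 9.26491978e-01, -1.34218916e-03,  3.76312123e-01],
       [-1.53798528e-03, -9.99998793e-01,  2.19879927e-04]]), 'ft_force': array([-0.24954965,  0.37439077, -0.02931643]), 'torque': array([-0.01400525, -0.0281671 ,  0.02826426]), 'width': 1.0028222394757424}
```

View pics/scene0.png

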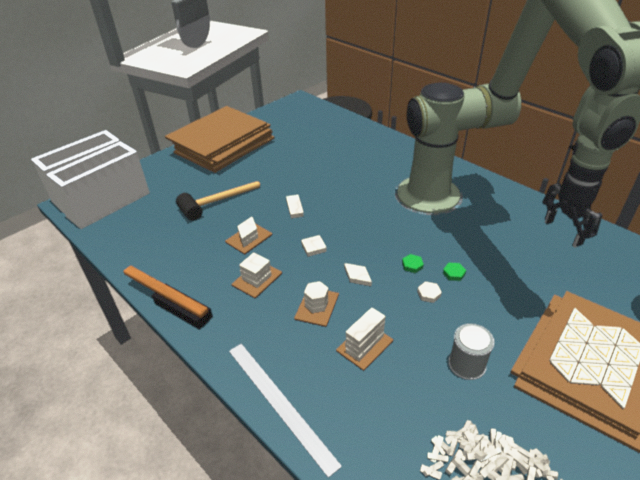

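View pics/top0.png

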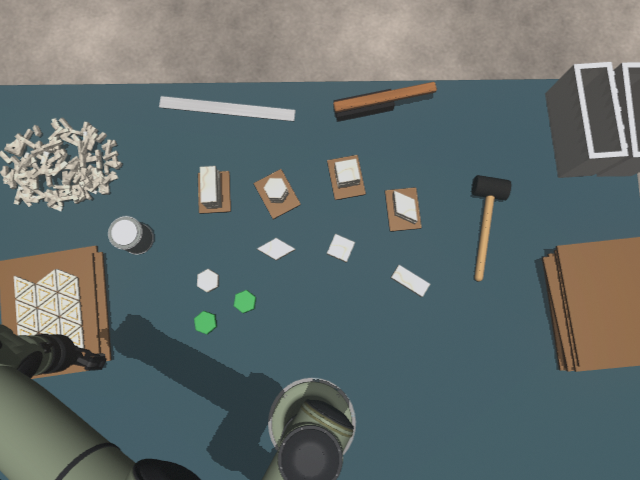

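The top view shows these objects (top-view pixels):
- **Loose stones:** white hexagon (207,280), lozenge (276,249), square (341,248) and brick (410,281).
- **Stacks:** brick (210,187), hexagon (276,188), square (347,173) and lozenge (404,205).
- **Hexagon candidates:** white loose (207,280), green (244,301), green (205,322) and the white stack top (276,188). I choose the white loose one at (207,280).
- **Other look-alikes:** the triangles on the left board and the chips at top left, neither of which is wanted.

In the scene view the loose stones are at (429,291), (357,273), (313,245) and (294,205).

```bash
cat > v.py <<'E'
from rig import *
import cv2, numpy as np
def ray(n,uv,z):
    m=camera_model(n); f=240/np.tan(np.radians(m['fovy'])/2)
    uv=np.atleast_2d(uv).astype(float)
    d=np.c_[(uv[:,0]-m['cx'])/f,-(uv[:,1]-m['cy'])/f,-np.ones(len(uv))]@np.array(m['orientation']).T
    o=np.array(m['xyz']); return (o+d*((z-o[2])/d[:,2])[:,None])[:,:2]
def blob(im,n,uv,z,thr,S=4,R=30):
    u,v=uv; c=im[v-R:v+R,u-R:u+R].min(2)
    g=cv2.resize(c,None,fx=S,fy=S,interpolation=cv2.INTER_CUBIC)
    k,_=cv2.findContours((g>thr).astype(np.uint8),cv2.RETR_EXTERNAL,cv2.CHAIN_APPROX_NONE)
    k=min(k,key=lambda q:-cv2.pointPolygonTest(q,(R*S,R*S),True) if len(q)>20 else 1e9)
    p=(k[:,0,:]+.5)/S-.5+[u-R,v-R]
    w=ray(n,p,z); wm=(w*1e4).astype(np.float32)
    M=cv2.moments(wm.reshape(-1,1,2)); c=np.array([M['m10'],M['m01']])/M['m00']/1e4
    (rc,sz,a)=cv2.minAreaRect(wm); 
    return c,M['m00']/1e2,np.array(rc)/1e4,np.array(sz)/10,a,w
E
python3 - <<'E'
from v import *
T=dict(hexL=((207,280),(429,289),.02),lozL=((276,248),(357,272),.02),sqL=((341,247),(313,243),.02),brL=((410,280),(294,204),.02),
 hexS=((275,188),(316,290),.069),lozS=((404,205),(249,226),.049),sqS=((347,172),(255,262),.069),brS=((208,184),(368,322),.089))
im={n:cv2.imread(f"pics/{n}0.png") for n in("top","scene")}
for k,(a,b,z) in T.items():
    for n,uv in(("top",a),("scene",b)):
        u,v=uv;pt=im[n][v,u]
        for thr in(150,185,200):
            try:
                c,A,rc,sz,an,w=blob(im[n],n,uv,z,thr); print(k,n,pt,thr,c.round(4),"A",A.round(),rc.round(4),sz.round(1),round(an,1))
            except Exception as e: print(k,n,pt,thr,e)
tiles=[]
for k,(a,b,z) in T.items():
    for n,(u,v) in(("top",a),("scene",b)): tiles.append(cv2.resize(im[n][v-25:v+25,u-25:u+25],(190,140) if 0 else (150,150),interpolation=cv2.INTER_NEAREST))
cv2.imwrite("pics/crops.png",np.vstack([np.hstack(tiles[i:i+4]) for i in range(0,16,4)]))
E
```

```text
hexL top [217 216 215] 150 'float' object has no attribute 'round'
hexL top [217 216 215] 185 'float' object has no attribute 'round'
hexL top [217 216 215] 200 'float' object has no attribute 'round'
hexL scene [238 244 244] 150 'float' object has no attribute 'round'
hexL scene [238 244 244] 185 'float' object has no attribute 'round'
hexL scene [238 244 244] 200 'float' object has no attribute 'round'
lozL top [219 216 215] 150 'float' object has no attribute 'round'
lozL top [219 216 215] 185 'float' object has no attribute 'round'
lozL top [219 216 215] 200 'float' object has no attribute 'round'
lozL scene [239 244 244] 150 'float' object has no attribute 'round'
lozL scene [239 244 244] 185 'float' object has no attribute 'round'
lozL scene [239 244 244] 200 'float' object has no attribute 'round'
sqL top [216 216 215] 150 'float' object has no attribute 'round'
sqL top [216 216 215] 185 'float' object has no attribute 'round'
sqL top [216 216 215] 200 'float' object has no attribute 'round'
sqL scene [233 242 243] 150 'float' object has no attribute 'round'
sqL scene [233 242
[... 1439 characters left out ...]
ect has no attribute 'round'
sqS top [213 216 215] 200 'float' object has no attribute 'round'
sqS scene [236 244 244] 150 'float' object has no attribute 'round'
sqS scene [236 244 244] 185 'float' object has no attribute 'round'
sqS scene [236 244 244] 200 'float' object has no attribute 'round'
brS top [206 216 215] 150 'float' object has no attribute 'round'
brS top [206 216 215] 185 'float' object has no attribute 'round'
brS top [206 216 215] 200 'float' object has no attribute 'round'
brS scene [235 243 244] 150 'float' object has no attribute 'round'
brS scene [235 243 244] 185 'float' object has no attribute 'round'
brS scene [235 243 244] 200 'float' object has no attribute 'round'
```

View pics/crops.png

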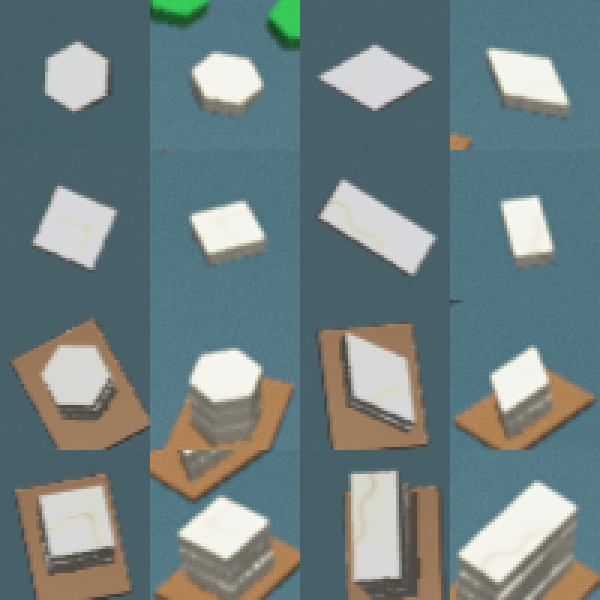

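The crops confirm the white hexagon, and all 8 shapes match their descriptions. The green look-alikes are clearly separate. Next I rerun the measurement with the bug fixed, taking angles from moment harmonics.

```bash
cat >> v.py <<'E'
def ang(w,c,n):
    # harmonic phase of outline area -> world angle of stone x axis (deg)
    s=2e-4; mn=w.min(0)-.002; k=np.round((w-mn)/s).astype(np.int32)
    m=np.zeros(k.max(0)[::-1]+3,np.uint8); cv2.fillPoly(m,[k.reshape(-1,1,2)],1)
    ys,xs=np.nonzero(m); z=(xs*s+mn[0]-c[0])+1j*(ys*s+mn[1]-c[1])
    return np.degrees(np.angle((z**n).mean()))/n
KIND=dict(hex=(6,0,60),loz=(2,-30,180),sq=(4,-45,90),br=(2,0,180))
def measure(im,key,n,uv,z,thr):
    c,A,rc,sz,a,w=blob(im,n,uv,z,thr,R=36); h,o,p=KIND[key]
    return c,A,rc,sz,(ang(w,c,h)+o)%p
E
cat > m.py <<'E'
from v import *
T=dict(hexL=((207,280),(429,289),.02),lozL=((276,248),(357,272),.02),sqL=((341,247),(313,243),.02),brL=((410,280),(294,204),.02),
 hexS=((275,188),(316,290),.069),lozS=((404,205),(249,226),.049),sqS=((347,172),(255,262),.069),brS=((208,184),(368,322),.089))
if __name__=="__main__":
  im={n:cv2.imread(f"pics/{n}0.png") for n in("top","scene")}
  print("areas should be hex 2716 loz 3348 sq 3600 br 4200")
  for k,(a,b,z) in T.items():
    for n,uv,t in(("top",a,158),("scene",b,190)):
        c,A,rc,sz,an=measure(im[n],k[:-1],n,uv,z,t)
        print(k,n,c.round(4),"A %.0f"%A,rc.round(4),sz.round(1),"x at %.1f"%an)
E
python3 m.py
```

```text
areas should be hex 2716 loz 3348 sq 3600 br 4200
hexL top [0.3808 0.2796] A 2527 [0.3809 0.2798] [55.1 61.2] x at 58.3
hexL scene [0.3826 0.2813] A 2623 [0.3823 0.2813] [62.8 55.6] x at 57.5
lozL top [0.4664 0.0914] A 3099 [0.4661 0.0909] [88.4 52.7] x at 59.0
lozL scene [0.4683 0.0927] A 3251 [0.4684 0.0927] [87.9 53.6] x at 58.1
sqL top [ 0.4672 -0.0889] A 3390 [ 0.4671 -0.089 ] [59.8 59.3] x at 65.8
sqL scene [ 0.469  -0.0879] A 3529 [ 0.4689 -0.088 ] [61.8 60.2] x at 65.5
brL top [ 0.3731 -0.2792] A 3947 [ 0.3731 -0.2791] [99.4 41.2] x at 57.0
brL scene [ 0.3749 -0.2783] A 4072 [ 0.3749 -0.2782] [102.1  42.1] x at 57.1
hexS top [0.6268 0.0897] A 2507 [0.6269 0.0894] [61.4 54.2] x at 28.0
hexS scene [0.6291 0.0909] A 2643 [0.629  0.0911] [62.4 56.1] x at 27.8
lozS top [ 0.5775 -0.2684] A 3073 [ 0.5774 -0.2684] [87.3 52.8] x at 4.8
lozS scene [ 0.5795 -0.268 ] A 3220 [ 0.5797 -0.2678] [88.2 53.7] x at 5.4
sqS top [ 0.6736 -0.1091] A 3334 [ 0.6734 -0.1091] [58.9 59.2] x at 10.0
sqS scene [ 0.6757 -0.1082] A 3542 [ 0.6757 -0.1082] [60.8 61.1] x at 10.2
brS top [0.6341 0.2689] A 3907 [0.6341 0.2689] [98.8 41.2] x at 2.6
brS scene [0.6364 0.2703] A 4116 [0.6365 0.2701] [100.5  42.7] x at 2.8
```

The two views agree within about 2 mm, and sizes and angles match the spec. I average them and add a pose-to-row helper.

```bash
cat > w.py <<'E'
# usage: w.py x y z yaw_deg [x y z yaw ...] : rows (tool axes) from the current pose to each target
from rig import *
import sys, numpy as np
from scipy.spatial.transform import Rotation as Q
s=state(); R=np.array(s['ee_rot']); p=np.array(s['tcp_pos'])
a=np.array(sys.argv[1:],float).reshape(-1,4)
for x,y,z,ps in a:
    c,n=np.cos(np.radians(ps)),np.sin(np.radians(ps))
    d=R.T@(np.array([x,y,z])-p)*1e3; r=Q.from_matrix(R.T@np.array([[c,0,-n],[n,0,c],[0,-1,0]])).as_rotvec()
    print(*d.round(1),*r.round(3))
print("t",s['t'],"p",p.round(4),"yaw",np.degrees(np.arctan2(R[1,0],R[0,0])).round(2),"F",np.array(s['ft_force']).round(1),"w",s['width'])
E
python3 w.py .3817 .2805 .2 87.9 .3817 .2805 .1 87.9
```

```text
-145.9 30.8 -248.2 -0.0 -0.349 -0.001
-145.8 130.8 -248.2 -0.0 -0.349 -0.001
t 0.1 p [0.2067 0.5091 0.2306] yaw 67.89 F [-0.2  0.4 -0. ] w 1.0028222394757424
```

```bash
python3 -m pendant '-20 4 -35 0 -0.05 0;-40 8 -70 0 -0.1 0;-60 12 -105 0 -0.15 0;-80 16 -140 0 -0.2 0;-100 20 -175 0 -0.25 0;-120 24 -210 0 -0.3 0;-135 28 -235 0 -0.35 0;-146 40 -248 0 -0.35 0;-146 70 -248 0 -0.35 0;-146 100 -248 0 -0.35 0' 85 40 && python3 w.py .3817 .2805 .06 87.9 .3817 .2805 .002 87.9
```

```text
t: 0.93
tcp_pos: [0.3831, 0.2797, 0.1307]
ee_rot: [[0.039, 0.002, -0.999], [0.999, 0.0, 0.039], [0.0, -1.0, -0.002]]
ft_force: [0.3, 0.3, -0.9]
width: 0.996
0.7 70.7 1.6 0.002 -0.002 0.0
0.7 128.7 1.7 0.002 -0.002 0.0
t 0.9333 p [0.3831 0.2797 0.1307] yaw 87.78 F [ 0.3  0.3 -0.9] w 0.9955631931378224
```

```bash
python3 -m pendant '0 20 1 0 0 0;0.5 40 1.5 0 0 0;0.7 60 1.6 0 0 0;0.7 80 1.6 0 0 0;0.7 95 1.6 0 0 0;0.7 107 1.6 0 0 0;0.7 117 1.6 0 0 0;0.7 124 1.6 0 0 0;0.7 127 1.6 0 0 0;0.7 127 1.6 0 0 0' && python3 - <<'E'
from v import *
cv2.imwrite("pics/h1.png",np.hstack([cv2.resize(capture("scene")[240:330,380:480],(400,360)),cv2.resize(capture("top")[230:320,160:260],(400,360))]))
print(state()['tcp_pos'],state()['ft_force'])
E
```

```text
t: 1.77
tcp_pos: [0.3815, 0.2803, 0.0033]
ee_rot: [[0.039, 0.001, -0.999], [0.999, -0.0, 0.039], [-0.0, -1.0, -0.001]]
ft_force: [0.1, -0.6, -0.4]
width: 0.995
[0.38217851 0.28065252 0.00411195] [0.69910643 0.04828636 0.22885954]
```

View pics/h1.png

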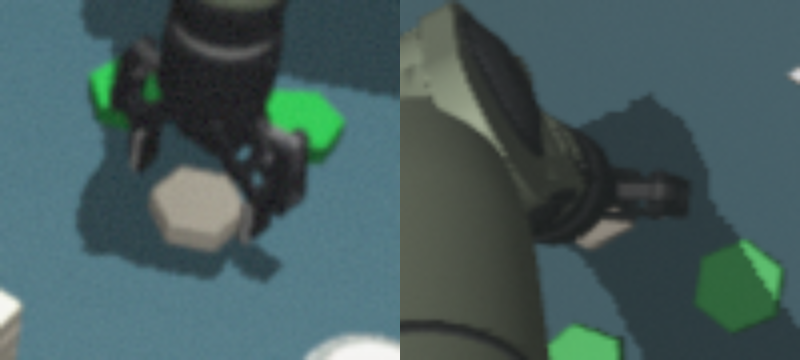

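The hexagon sits between the open fingers, and the finger on the right (image) stands close beside it. I close now.

```bash
python3 -m pendant '0 1 0 0 0 0;0 1 0 0 0 0;0 1 0 0 0 0;0 1 0 0 0 0;0 1 0 0 0 0;0 1 0 0 0 0;0 1 0 0 0 0;0 1 0 0 0 0;0 1 0 0 0 0;0 1 0 0 0 0' 30 40 && python3 w.py .3817 .2805 .003 87.9  .3817 .2805 .15 87.9
```

```text
t: 2.7
tcp_pos: [0.3827, 0.2812, 0.0039]
ee_rot: [[0.039, 0.004, -0.999], [0.999, 0.001, 0.039], [0.002, -1.0, -0.004]]
ft_force: [-0.8, 1.1, 5.5]
width: 0.643
-0.7 0.9 1.0 0.004 -0.002 0.002
-0.5 -146.1 0.5 0.004 -0.002 0.002
t 2.7 p [0.3827 0.2812 0.0039] yaw 87.79 F [-0.8  1.1  5.5] w 0.6429096862281963
```

```bash
python3 -m pendant '0 -5 0 0 0 0;0 -15 0 0 0 0;0 -35 0 0 0 0;0 -60 0 0 0 0;0 -85 0 0 0 0;0 -110 0 0 0 0;0 -130 0 0 0 0;0 -146 0 0 0 0;0 -146 0 0 0 0;0 -146 0 0 0 0' && python3 w.py .6280 .0903 .15 57.9  .6280 .0903 .1 57.9
```

```text
t: 3.53
tcp_pos: [0.3827, 0.2812, 0.1509]
ee_rot: [[0.039, 0.006, -0.999], [0.999, 0.003, 0.039], [0.003, -1.0, -0.006]]
ft_force: [-0.3, 0.6, -1.5]
width: 0.64
-181.3 1.9 -252.5 0.005 0.522 0.004
-181.4 51.9 -252.2 0.005 0.522 0.004
t 3.5333 p [0.3827 0.2812 0.1509] yaw 87.79 F [-0.3  0.6 -1.5] w 0.6399875865653938
```

```bash
python3 -m pendant '-15 0 -20 0 0.04 0;-35 0 -48 0 0.1 0;-55 0 -76 0 0.16 0;-75 0 -104 0 0.22 0;-95 0 -132 0 0.28 0;-115 0 -160 0 0.34 0;-135 0 -188 0 0.4 0;-155 0 -215 0 0.46 0;-172 0 -240 0 0.52 0;-181 2 -252 0 0.522 0' && python3 -m pendant '0 0 0 0 0 0;0 0 0 0 0 0' && python3 w.py .6280 .0903 .1 57.9 .6280 .0903 .073 57.9
```

```text
t: 4.37
tcp_pos: [0.6297, 0.0878, 0.148]
ee_rot: [[0.536, 0.005, -0.844], [0.844, 0.002, 0.536], [0.004, -1.0, -0.004]]
ft_force: [-0.9, 0.5, -1.0]
width: 0.642
t: 4.53
tcp_pos: [0.6287, 0.0868, 0.1455]
ee_rot: [[0.537, 0.002, -0.843], [0.843, 0.001, 0.537], [0.002, -1.0, -0.001]]
ft_force: [-1.1, 0.9, -0.6]
width: 0.645
2.5 45.5 2.5 0.001 -0.007 0.002
2.4 72.5 2.5 0.001 -0.007 0.002
t 4.5333 p [0.6287 0.0868 0.1455] yaw 57.5 F [-1.1  0.9 -0.6] w 0.6445700824159941
```

```bash
python3 -m pendant '0.8 10 0.8 0 0 0;1.6 22 1.6 0 0 0;2.4 36 2.5 0 -0.007 0;2.4 48 2.5 0 -0.007 0;2.4 57 2.5 0 -0.007 0;2.4 63 2.5 0 -0.007 0;2.4 66 2.5 0 -0.007 0;2.4 66 2.5 0 -0.007 0;2.4 66 2.5 0 -0.007 0' && python3 w.py .6280 .0903 .0735 57.9 && python3 - <<'E'
from v import *
cv2.imwrite("pics/h2.png",np.hstack([cv2.resize(capture("scene")[240:340,270:370],(400,400)),cv2.resize(capture("top")[140:240,225:325],(400,400))]))
E
```

```text
t: 5.28
tcp_pos: [0.6282, 0.0903, 0.0798]
ee_rot: [[0.531, 0.002, -0.847], [0.847, 0.001, 0.531], [0.002, -1.0, -0.001]]
ft_force: [-0.1, 0.9, -1.5]
width: 0.643
-0.1 6.3 0.2 0.001 0.0 0.002
t 5.2833 p [0.6282 0.0903 0.0798] yaw 57.91 F [-0.1  0.9 -1.5] w 0.6429805113642012
```

View pics/h2.png

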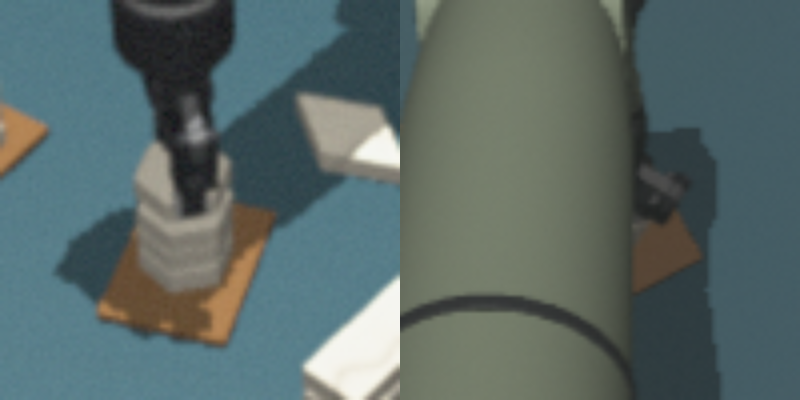

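The hexagon hovers just above its stack, at about scene px (316,290), and its corners line up with the stone beneath. I lower it the last 6 mm slowly.

```bash
python3 -m pendant '0 2 0 0 0 0;0 4 0 0 0 0;0 5 0 0 0 0;0 6 0 0 0 0;0 6.5 0 0 0 0;0 7 0 0 0 0;0 7 0 0 0 0' && python3 -m pendant '0 0 0 0 0 0;0 0 0 0 0 0;0 0 0 0 0 0'
```

```text
t: 5.97
tcp_pos: [0.6286, 0.0903, 0.0731]
ee_rot: [[0.531, 0.003, -0.847], [0.847, 0.002, 0.531], [0.003, -1.0, -0.002]]
ft_force: [0.0, 0.6, -1.2]
width: 0.641
t: 6.22
tcp_pos: [0.6286, 0.0902, 0.0731]
ee_rot: [[0.531, 0.003, -0.847], [0.847, 0.001, 0.531], [0.003, -1.0, -0.002]]
ft_force: [-0.5, -0.5, -1.6]
width: 0.644
```

```bash
python3 -m pendant '0 0.5 0 0 0 0;0 1 0 0 0 0;0 1 0 0 0 0' && python3 -m pendant '0 0.5 0 0 0 0;0 1 0 0 0 0;0 1 0 0 0 0'
```

```text
t: 6.47
tcp_pos: [0.6287, 0.0902, 0.073]
ee_rot: [[0.531, 0.003, -0.847], [0.847, 0.001, 0.531], [0.003, -1.0, -0.002]]
ft_force: [-3.0, 0.7, 5.0]
width: 0.643
t: 6.72
tcp_pos: [0.6287, 0.0902, 0.073]
ee_rot: [[0.531, 0.004, -0.847], [0.847, 0.001, 0.531], [0.003, -1.0, -0.003]]
ft_force: [-4.2, 0.4, 7.0]
width: 0.642
```

Contact shows at +7 N. I release by opening partway, then fully, and rise.

```bash
python3 -m pendant '0 0 0 0 0 0;0 0 0 0 0 0;0 0 0 0 0 0;0 0 0 0 0 0;0 0 0 0 0 0;0 0 0 0 0 0;0 -1 0 0 0 0' 85 && python3 -m pendant '0 -10 0 0 0 0;0 -25 0 0 0 0;0 -45 0 0 0 0;0 -65 0 0 0 0;0 -85 0 0 0 0;0 -105 0 0 0 0;0 -120 0 0 0 0;0 -120 0 0 0 0' && python3 w.py .4674 .0920 .18 148.5  .4674 .0920 .1 148.5
```

```text
t: 7.3
tcp_pos: [0.6285, 0.0902, 0.0737]
ee_rot: [[0.531, 0.003, -0.847], [0.847, 0.001, 0.531], [0.003, -1.0, -0.002]]
ft_force: [0.1, -0.1, 0.3]
width: 0.993
t: 7.97
tcp_pos: [0.6304, 0.0902, 0.1984]
ee_rot: [[0.531, 0.01, -0.847], [0.847, 0.001, 0.531], [0.007, -1.0, -0.008]]
ft_force: [0.2, -0.5, 0.4]
width: 0.992
-85.2 16.7 139.2 0.011 -1.581 -0.001
-85.7 96.7 139.8 0.011 -1.581 -0.001
t 7.9667 p [0.6304 0.0902 0.1984] yaw 57.91 F [ 0.2 -0.5  0.4] w 0.9924996083869059
```

```bash
python3 -m pendant '-6 0 10 0 -0.12 0;-15 0 25 0 -0.24 0;-25 0 40 0 -0.36 0;-35 0 57 0 -0.48 0;-45 0 74 0 -0.6 0;-55 3 90 0 -0.72 0;-65 6 106 0 -0.84 0;-75 9 122 0 -0.96 0;-82 13 134 0 -1.08 0;-85 17 139 0.01 -1.2 0' && python3 w.py .4674 .0920 .18 148.5  .4674 .0920 .1 148.5
```

```text
t: 8.8
tcp_pos: [0.4646, 0.0922, 0.179]
ee_rot: [[-0.602, -0.002, -0.798], [0.798, 0.001, -0.602], [0.002, -1.0, 0.001]]
ft_force: [0.2, 0.7, -0.2]
width: 0.988
-1.8 -1.0 -2.1 -0.0 -0.375 0.002
-1.9 79.0 -2.2 -0.0 -0.375 0.002
t 8.8 p [0.4646 0.0922 0.179 ] yaw 127.02 F [ 0.2  0.7 -0.2] w 0.9878993016202084
```

```bash
python3 -m pendant '0 5 0 0 -0.1 0;-1 15 -1 0 -0.2 0;-2 28 -2 0 -0.3 0;-2 42 -2 0 -0.375 0;-2 56 -2 0 -0.375 0;-2 70 -2 0 -0.375 0;-2 79 -2 0 -0.375 0;-2 79 -2 0 -0.375 0;-2 79 -2 0 -0.375 0' && python3 w.py .4674 .0920 .003 148.5
```

```text
t: 9.55
tcp_pos: [0.4668, 0.0918, 0.0997]
ee_rot: [[-0.853, -0.003, -0.522], [0.522, 0.001, -0.853], [0.003, -1.0, 0.001]]
ft_force: [0.2, 0.3, 1.0]
width: 0.995
-0.7 96.7 -0.6 -0.001 0.0 0.003
t 9.55 p [0.4668 0.0918 0.0997] yaw 148.51 F [0.2 0.3 1. ] w 0.995434182604183
```

```bash
python3 -m pendant '0 15 0 0 0 0;-0.7 32 -0.6 0 0 0;-0.7 50 -0.6 0 0 0;-0.7 66 -0.6 0 0 0;-0.7 80 -0.6 0 0 0;-0.7 90 -0.6 0 0 0;-0.7 95 -0.6 0 0 0;-0.7 96 -0.6 0 0 0;-0.7 96 -0.6 0 0 0' && python3 -m pendant '0 0 0 0 0 0;0 0 0 0 0 0;0 0 0 0 0 0;0 0 0 0 0 0;0 0 0 0 0 0;0 0 0 0 0 0;0 0 0 0 0 0;0 0 0 0 0 0;0 0 0 0 0 0' 30 40 && python3 w.py .4674 .0920 .003 148.5
```

```text
t: 10.3
tcp_pos: [0.4677, 0.0921, 0.004]
ee_rot: [[-0.853, -0.003, -0.522], [0.522, 0.001, -0.853], [0.003, -1.0, 0.001]]
ft_force: [-0.2, -0.6, -0.5]
width: 0.995
t: 11.05
tcp_pos: [0.4683, 0.0923, 0.0049]
ee_rot: [[-0.853, -0.001, -0.522], [0.522, 0.001, -0.853], [0.002, -1.0, -0.0]]
ft_force: [-1.0, 1.6, 6.2]
width: 0.613
0.6 1.9 0.7 0.0 0.0 0.002
t 11.05 p [0.4683 0.0923 0.0049] yaw 148.52 F [-1.   1.6  6.2] w 0.613308467907379
```

```bash
python3 -m pendant '0 -5 0 0 0 0;0 -15 0 0 0 0;0 -35 0 0 0 0;0 -60 0 0 0 0;0 -85 0 0 0 0;0 -110 0 0 0 0;0 -130 0 0 0 0;0 -146 0 0 0 0;0 -146 0 0 0 0;0 -146 0 0 0 0' && python3 w.py .5785 -.2682 .14 95.1
```

```text
t: 11.88
tcp_pos: [0.4691, 0.0921, 0.152]
ee_rot: [[-0.853, 0.001, -0.522], [0.522, 0.001, -0.853], [-0.001, -1.0, -0.002]]
ft_force: [0.2, -0.2, -2.5]
width: 0.613
-281.4 11.7 250.2 0.002 0.932 0.0
t 11.8833 p [0.4691 0.0921 0.152 ] yaw 148.52 F [ 0.2 -0.2 -2.5] w 0.613200307631686
```

```bash
python3 -m pendant '-12 0 10 0 0.04 0;-35 0 30 0 0.12 0;-60 0 53 0 0.21 0;-87 0 77 0 0.3 0;-114 0 101 0 0.39 0;-141 0 125 0 0.48 0;-168 3 149 0 0.57 0;-195 6 173 0 0.66 0;-222 9 197 0 0.75 0;-248 11 220 0 0.83 0' && python3 w.py .5785 -.2682 .14 95.1 .5785 -.2682 .07 95.1
```

```text
t: 12.72
tcp_pos: [0.5647, -0.2264, 0.1384]
ee_rot: [[-0.185, -0.002, -0.983], [0.983, 0.003, -0.185], [0.003, -1.0, 0.001]]
ft_force: [0.9, 0.9, -1.6]
width: 0.617
-43.6 -1.8 -5.8 -0.001 0.097 0.003
-43.8 68.2 -5.9 -0.001 0.097 0.003
t 12.7167 p [ 0.5647 -0.2264  0.1384] yaw 100.68 F [ 0.9  0.9 -1.6] w 0.6166971730756348
```

```bash
python3 -m pendant '-22 0 -3 0 0.05 0;-36 0 -5 0 0.097 0;-43 4 -6 0 0.097 0;-44 15 -6 0 0.097 0;-44 30 -6 0 0.097 0;-44 45 -6 0 0.097 0;-44 57 -6 0 0.097 0;-44 65 -6 0 0.097 0;-44 68 -6 0 0.097 0;-44 68 -6 0 0.097 0' && python3 w.py .5785 -.2682 .054 95.1
```

```text
t: 13.55
tcp_pos: [0.578, -0.2673, 0.069]
ee_rot: [[-0.09, -0.003, -0.996], [0.996, 0.004, -0.09], [0.004, -1.0, 0.003]]
ft_force: [0.6, 0.5, -2.1]
width: 0.616
-1.0 15.0 -0.5 -0.003 0.002 0.004
t 13.55 p [ 0.578  -0.2673  0.069 ] yaw 95.19 F [ 0.6  0.5 -2.1] w 0.6164457355968563
```

```bash
python3 -m pendant '-0.5 3 -0.5 0 0 0;-1 6 -1 0 0 0;-1 9 -1 0 0 0;-1 11 -1 0 0 0;-1 12.5 -1 0 0 0;-1 13.5 -1 0 0 0;-1 14 -1 0 0 0;-1 14 -1 0 0 0' && python3 -m pendant '0 0.5 0 0 0 0;0 1 0 0 0 0;0 1 0 0 0 0' && python3 -m pendant '0 0.5 0 0 0 0;0 1 0 0 0 0;0 1 0 0 0 0'
```

```text
t: 14.22
tcp_pos: [0.579, -0.2682, 0.055]
ee_rot: [[-0.09, -0.003, -0.996], [0.996, 0.004, -0.09], [0.004, -1.0, 0.003]]
ft_force: [-0.1, -0.4, -2.0]
width: 0.618
t: 14.47
tcp_pos: [0.5791, -0.2683, 0.0541]
ee_rot: [[-0.09, -0.003, -0.996], [0.996, 0.004, -0.09], [0.004, -1.0, 0.003]]
ft_force: [-0.0, 0.4, -1.5]
width: 0.614
t: 14.72
tcp_pos: [0.5791, -0.2683, 0.054]
ee_rot: [[-0.09, -0.003, -0.996], [0.996, 0.004, -0.09], [0.004, -1.0, 0.003]]
ft_force: [-2.3, 2.0, 4.4]
width: 0.616
```

Contact again. I release and rise, then go to the square.

```bash
python3 -m pendant '0 0 0 0 0 0;0 0 0 0 0 0;0 0 0 0 0 0;0 0 0 0 0 0;0 0 0 0 0 0;0 0 0 0 0 0;0 -1 0 0 0 0' 85 && python3 -m pendant '0 -10 0 0 0 0;0 -25 0 0 0 0;0 -45 0 0 0 0;0 -65 0 0 0 0;0 -85 0 0 0 0;0 -105 0 0 0 0;0 -120 0 0 0 0;0 -120 0 0 0 0' && python3 w.py .4681 -.0884 .17 65.7  .4681 -.0884 .1 65.7
```

```text
t: 15.3
tcp_pos: [0.5789, -0.2682, 0.0547]
ee_rot: [[-0.09, -0.003, -0.996], [0.996, 0.004, -0.09], [0.004, -1.0, 0.003]]
ft_force: [-0.5, 0.4, 0.3]
width: 0.996
t: 15.97
tcp_pos: [0.5814, -0.2698, 0.1794]
ee_rot: [[-0.09, 0.003, -0.996], [0.996, 0.0, -0.09], [-0.0, -1.0, -0.003]]
ft_force: [0.2, 0.1, 0.3]
width: 0.997
190.9 9.1 96.4 0.003 0.515 0.001
190.9 79.1 96.6 0.003 0.515 0.001
t 15.9667 p [ 0.5814 -0.2698  0.1794] yaw 95.19 F [0.2 0.1 0.3] w 0.9973963511776842
```

```bash
python3 -m pendant '12 0 6 0 0.04 0;36 0 18 0 0.1 0;62 0 31 0 0.17 0;90 0 46 0 0.25 0;118 0 60 0 0.33 0;146 5 74 0 0.41 0;170 15 86 0 0.48 0;186 30 94 0 0.515 0;191 50 96.5 0 0.515 0;191 70 96.5 0 0.515 0' && python3 w.py .4681 -.0884 .004 65.7
```

```text
t: 16.8
tcp_pos: [0.4669, -0.0866, 0.1085]
ee_rot: [[0.41, 0.002, -0.912], [0.912, 0.001, 0.41], [0.001, -1.0, -0.002]]
ft_force: [-0.2, 0.1, 0.6]
width: 0.995
-1.3 104.5 -1.6 0.002 0.002 0.001
t 16.8 p [ 0.4669 -0.0866  0.1085] yaw 65.79 F [-0.2  0.1  0.6] w 0.994973953278783
```

```bash
python3 -m pendant '0 12 0 0 0 0;-1.3 30 -1.6 0 0 0;-1.3 50 -1.6 0 0 0;-1.3 68 -1.6 0 0 0;-1.3 83 -1.6 0 0 0;-1.3 94 -1.6 0 0 0;-1.3 101 -1.6 0 0 0;-1.3 104 -1.6 0 0 0;-1.3 104 -1.6 0 0 0;-1.3 104 -1.6 0 0 0' && python3 -m pendant '0 0 0 0 0 0;0 0 0 0 0 0;0 0 0 0 0 0;0 0 0 0 0 0;0 0 0 0 0 0;0 0 0 0 0 0;0 0 0 0 0 0;0 0 0 0 0 0;0 0 0 0 0 0' 30 40 && python3 w.py .4681 -.0884 .004 65.7
```

```text
t: 17.63
tcp_pos: [0.4682, -0.0885, 0.0048]
ee_rot: [[0.41, 0.003, -0.912], [0.912, 0.0, 0.41], [0.002, -1.0, -0.002]]
ft_force: [-0.0, -0.1, 0.2]
width: 0.991
t: 18.38
tcp_pos: [0.4691, -0.0885, 0.0058]
ee_rot: [[0.41, 0.005, -0.912], [0.912, 0.001, 0.41], [0.002, -1.0, -0.004]]
ft_force: [-0.5, 0.8, 5.2]
width: 0.686
-0.4 1.8 0.9 0.004 0.002 0.002
t 18.3833 p [ 0.4691 -0.0885  0.0058] yaw 65.8 F [-0.5  0.8  5.2] w 0.6857689630849184
```

```bash
python3 -m pendant '0 -5 0 0 0 0;0 -15 0 0 0 0;0 -35 0 0 0 0;0 -60 0 0 0 0;0 -85 0 0 0 0;0 -110 0 0 0 0;0 -130 0 0 0 0;0 -146 0 0 0 0;0 -146 0 0 0 0;0 -146 0 0 0 0' && python3 w.py .6747 -.1087 .15 100.1
```

```text
t: 19.22
tcp_pos: [0.469, -0.0888, 0.1529]
ee_rot: [[0.41, 0.007, -0.912], [0.912, -0.0, 0.41], [0.003, -1.0, -0.007]]
ft_force: [0.1, 0.0, -2.1]
width: 0.693
66.2 4.3 -195.8 0.007 -0.599 0.0
t 19.2167 p [ 0.469  -0.0888  0.1529] yaw 65.8 F [ 0.1  0.  -2.1] w 0.692589802382668
```

```bash
python3 -m pendant '4 0 -12 0 -0.05 0;11 0 -32 0 -0.11 0;19 0 -56 0 -0.18 0;28 1 -82 0 -0.26 0;37 2 -108 0 -0.34 0;46 3 -134 0 -0.42 0;54 3 -160 0 -0.5 0;61 4 -181 0 -0.57 0;66 4 -194 0.007 -0.599 0;66 4 -196 0.007 -0.599 0' && python3 w.py .6747 -.1087 .09 100.1
```

```text
t: 20.05
tcp_pos: [0.6761, -0.1088, 0.1475]
ee_rot: [[-0.177, -0.002, -0.984], [0.984, 0.001, -0.177], [0.001, -1.0, 0.001]]
ft_force: [-0.6, -0.5, -1.4]
width: 0.687
0.3 57.5 1.3 -0.001 0.001 0.001
t 20.05 p [ 0.6761 -0.1088  0.1475] yaw 100.18 F [-0.6 -0.5 -1.4] w 0.6871489136179237
```

```bash
python3 -m pendant '0 8 0.6 0 0 0;0.3 20 1.2 0 0 0;0.3 34 1.2 0 0 0;0.3 46 1.2 0 0 0;0.3 54 1.2 0 0 0;0.3 58 1.2 0 0 0;0.3 58 1.2 0 0 0;0.3 58 1.2 0 0 0' && python3 w.py .6747 -.1087 .075 100.1
```

```text
t: 20.72
tcp_pos: [0.6747, -0.1087, 0.0897]
ee_rot: [[-0.177, -0.002, -0.984], [0.984, 0.001, -0.177], [0.001, -1.0, 0.001]]
ft_force: [0.1, 0.3, -2.3]
width: 0.689
-0.0 14.7 -0.0 -0.001 0.001 0.001
t 20.7167 p [ 0.6747 -0.1087  0.0897] yaw 100.18 F [ 0.1  0.3 -2.3] w 0.6886278705556892
```

```bash
python3 -m pendant '0 3 0 0 0 0;0 6 0 0 0 0;0 8.5 0 0 0 0;0 10.5 0 0 0 0;0 12 0 0 0 0;0 13 0 0 0 0;0 13 0 0 0 0;0 13 0 0 0 0' && python3 -m pendant '0 0.5 0 0 0 0;0 1 0 0 0 0;0 1 0 0 0 0'  && python3 w.py .6747 -.1087 .075 100.1
```

```text
t: 21.38
tcp_pos: [0.6747, -0.1087, 0.0766]
ee_rot: [[-0.177, -0.002, -0.984], [0.984, 0.001, -0.177], [0.001, -1.0, 0.001]]
ft_force: [-0.2, -1.0, -1.7]
width: 0.687
t: 21.63
tcp_pos: [0.6747, -0.1087, 0.0755]
ee_rot: [[-0.177, -0.002, -0.984], [0.984, 0.001, -0.177], [0.001, -1.0, 0.001]]
ft_force: [-0.1, -0.5, -2.8]
width: 0.686
-0.0 0.5 -0.0 -0.001 0.001 0.001
t 21.6333 p [ 0.6747 -0.1087  0.0755] yaw 100.17 F [-0.1 -0.5 -2.8] w 0.6862952474681809
```

```bash
python3 -m pendant '0 0.5 0 0 0 0;0 1 0 0 0 0;0 1 0 0 0 0' && python3 -m pendant '0 0.3 0 0 0 0;0 0.6 0 0 0 0;0 0.6 0 0 0 0'
```

```text
t: 21.88
tcp_pos: [0.6747, -0.1087, 0.075]
ee_rot: [[-0.177, -0.001, -0.984], [0.984, 0.001, -0.177], [0.001, -1.0, 0.001]]
ft_force: [0.5, -0.4, 0.8]
width: 0.69
t: 22.13
tcp_pos: [0.6747, -0.1087, 0.0749]
ee_rot: [[-0.177, -0.001, -0.984], [0.984, 0.001, -0.177], [0.001, -1.0, 0.001]]
ft_force: [-2.3, 0.2, 5.1]
width: 0.688
```

```bash
python3 -m pendant '0 0 0 0 0 0;0 0 0 0 0 0;0 0 0 0 0 0;0 0 0 0 0 0;0 0 0 0 0 0;0 0 0 0 0 0;0 -1 0 0 0 0' 85 && python3 -m pendant '0 -10 0 0 0 0;0 -25 0 0 0 0;0 -45 0 0 0 0;0 -65 0 0 0 0;0 -85 0 0 0 0;0 -105 0 0 0 0;0 -120 0 0 0 0;0 -120 0 0 0 0' && python3 w.py .3740 -.2788 .17 147  .3740 -.2788 .1 147
```

```text
t: 22.72
tcp_pos: [0.6746, -0.1087, 0.0757]
ee_rot: [[-0.177, -0.002, -0.984], [0.984, 0.001, -0.177], [0.001, -1.0, 0.001]]
ft_force: [-0.8, 0.2, 0.3]
width: 0.995
t: 23.38
tcp_pos: [0.677, -0.1094, 0.2007]
ee_rot: [[-0.177, 0.005, -0.984], [0.984, -0.001, -0.177], [-0.002, -1.0, -0.005]]
ft_force: [0.7, -0.4, 1.1]
width: 0.994
-113.1 29.2 328.3 0.004 -0.817 -0.004
-113.0 99.2 328.6 0.004 -0.817 -0.004
t 23.3833 p [ 0.677  -0.1094  0.2007] yaw 100.18 F [ 0.7 -0.4  1.1] w 0.994213496350823
```

```bash
python3 -m pendant '-4 0 12 0 -0.04 0;-12 0 34 0 -0.1 0;-22 0 62 0 -0.18 0;-34 0 98 0 -0.27 0;-46 0 134 0 -0.36 0;-58 3 170 0 -0.45 0;-70 8 206 0 -0.54 0;-83 14 242 0 -0.63 0;-95 20 278 0 -0.72 0;-106 26 308 0 -0.8 0' && python3 w.py .3740 -.2788 .15 147  .3740 -.2788 .03 147
```

```text
t: 24.22
tcp_pos: [0.3901, -0.2684, 0.1726]
ee_rot: [[-0.831, 0.005, -0.556], [0.556, -0.001, -0.831], [-0.004, -1.0, -0.002]]
ft_force: [-0.3, 0.0, 0.3]
width: 0.993
7.7 22.6 17.7 0.002 -0.013 -0.004
8.2 142.5 17.9 0.002 -0.013 -0.004
t 24.2167 p [ 0.3901 -0.2684  0.1726] yaw 146.24 F [-0.3  0.   0.3] w 0.9930294118860568
```

```bash
python3 -m pendant '4 5 9 0 0 0;8 20 17 0 0 0;8 40 18 0 -0.013 0;8 62 18 0 -0.013 0;8 84 18 0 -0.013 0;8 104 18 0 -0.013 0;8 120 18 0 -0.013 0;8 127 18 0 -0.013 0;8 127 18 0 -0.013 0;8 127 18 0 -0.013 0' && python3 w.py .3740 -.2788 .005 147
```

```text
t: 25.05
tcp_pos: [0.3739, -0.2788, 0.0456]
ee_rot: [[-0.839, 0.004, -0.545], [0.545, -0.0, -0.839], [-0.003, -1.0, -0.002]]
ft_force: [-0.3, -0.8, 0.4]
width: 0.993
0.0 40.6 0.0 0.002 -0.0 -0.003
t 25.05 p [ 0.3739 -0.2788  0.0456] yaw 146.99 F [-0.3 -0.8  0.4] w 0.9929713766401423
```

```bash
python3 -m pendant '0 8 0 0 0 0;0 17 0 0 0 0;0 26 0 0 0 0;0 33 0 0 0 0;0 38 0 0 0 0;0 40 0 0 0 0;0 40 0 0 0 0' && python3 -m pendant '0 0 0 0 0 0;0 0 0 0 0 0;0 0 0 0 0 0;0 0 0 0 0 0;0 0 0 0 0 0;0 0 0 0 0 0;0 0 0 0 0 0;0 0 0 0 0 0;0 0 0 0 0 0;0 0 0 0 0 0' 20 50 && python3 w.py .3740 -.2788 .005 147
```

```text
t: 25.63
tcp_pos: [0.3737, -0.2784, 0.0049]
ee_rot: [[-0.839, 0.003, -0.545], [0.545, 0.001, -0.839], [-0.002, -1.0, -0.002]]
ft_force: [-0.4, -0.4, -0.5]
width: 0.996
t: 26.47
tcp_pos: [0.3739, -0.2787, 0.0054]
ee_rot: [[-0.839, 0.004, -0.545], [0.545, 0.0, -0.839], [-0.003, -1.0, -0.002]]
ft_force: [-0.8, 0.7, 6.0]
width: 0.48
-0.1 0.4 0.0 0.002 -0.0 -0.003
t 26.4667 p [ 0.3739 -0.2787  0.0054] yaw 146.99 F [-0.8  0.7  6. ] w 0.4796783675582073
```

```bash
python3 -m pendant '0 -5 0 0 0 0;0 -15 0 0 0 0;0 -35 0 0 0 0;0 -60 0 0 0 0;0 -85 0 0 0 0;0 -110 0 0 0 0;0 -135 0 0 0 0;0 -158 0 0 0 0;0 -175 0 0 0 0;0 -180 0 0 0 0' && python3 w.py .6353 .2696 .17 92.7
```

```text
t: 27.3
tcp_pos: [0.3742, -0.2796, 0.1882]
ee_rot: [[-0.839, 0.007, -0.545], [0.545, -0.003, -0.839], [-0.007, -1.0, -0.001]]
ft_force: [0.6, -1.4, -2.6]
width: 0.476
80.4 18.4 -602.8 0.004 0.948 -0.006
t 27.3 p [ 0.3742 -0.2796  0.1882] yaw 146.99 F [ 0.6 -1.4 -2.6] w 0.47618686448634756
```

```bash
python3 -m pendant '1 0 -8 0 0.02 0;3 0 -26 0 0.05 0;7 0 -54 0 0.09 0;12 0 -88 0 0.14 0;16 0 -124 0 0.2 0;21 0 -160 0 0.26 0;26 0 -196 0 0.32 0;31 0 -232 0 0.38 0;36 0 -266 0 0.43 0;40 0 -296 0 0.47 0' && python3 w.py .6353 .2696 .17 92.7
```

```text
t: 28.13
tcp_pos: [0.5017, -0.0073, 0.1872]
ee_rot: [[-0.5, 0.005, -0.866], [0.866, -0.002, -0.5], [-0.004, -1.0, -0.003]]
ft_force: [1.6, -0.8, -2.5]
width: 0.48
173.1 17.2 -254.1 0.004 0.476 -0.004
t 28.1333 p [ 0.5017 -0.0073  0.1872] yaw 119.99 F [ 1.6 -0.8 -2.5] w 0.47952088872990123
```

```bash
python3 -m pendant '10 0 -15 0 0.03 0;27 0 -40 0 0.08 0;47 0 -69 0 0.14 0;68 0 -100 0 0.2 0;89 0 -131 0 0.26 0;110 3 -162 0 0.32 0;131 7 -193 0 0.38 0;150 12 -221 0 0.43 0;166 16 -244 0 0.47 0;173 17 -254 0 0.476 0' && python3 w.py .6353 .2696 .11 92.7
```

```text
t: 28.97
tcp_pos: [0.635, 0.2729, 0.1672]
ee_rot: [[-0.049, 0.002, -0.999], [0.999, -0.002, -0.049], [-0.002, -1.0, -0.002]]
ft_force: [-0.1, -0.7, -2.3]
width: 0.474
-3.2 57.2 -0.0 0.002 0.002 -0.002
t 28.9667 p [0.635  0.2729 0.1672] yaw 92.81 F [-0.1 -0.7 -2.3] w 0.4740246400147934
```

```bash
python3 -m pendant '-1 6 0 0 0 0;-2 18 0 0 0 0;-3 32 0 0 0 0;-3.2 45 0 0 0 0;-3.2 53 0 0 0 0;-3.2 57 0 0 0 0;-3.2 57 0 0 0 0;-3.2 57 0 0 0 0' && python3 w.py .6353 .2696 .0945 92.7 && python3 - <<'E'
from v import *
cv2.imwrite("pics/b2.png",cv2.resize(capture("scene")[190:390,220:440],(770,700*770//770))[:600])
E
```

```text
t: 29.63
tcp_pos: [0.6352, 0.2692, 0.1102]
ee_rot: [[-0.049, 0.002, -0.999], [0.999, -0.002, -0.049], [-0.002, -1.0, -0.002]]
ft_force: [0.8, -0.2, -2.3]
width: 0.475
0.4 15.7 -0.1 0.002 0.002 -0.002
t 29.6333 p [0.6352 0.2692 0.1102] yaw 92.79 F [ 0.8 -0.2 -2.3] w 0.47464475168806947
```

View pics/b2.png

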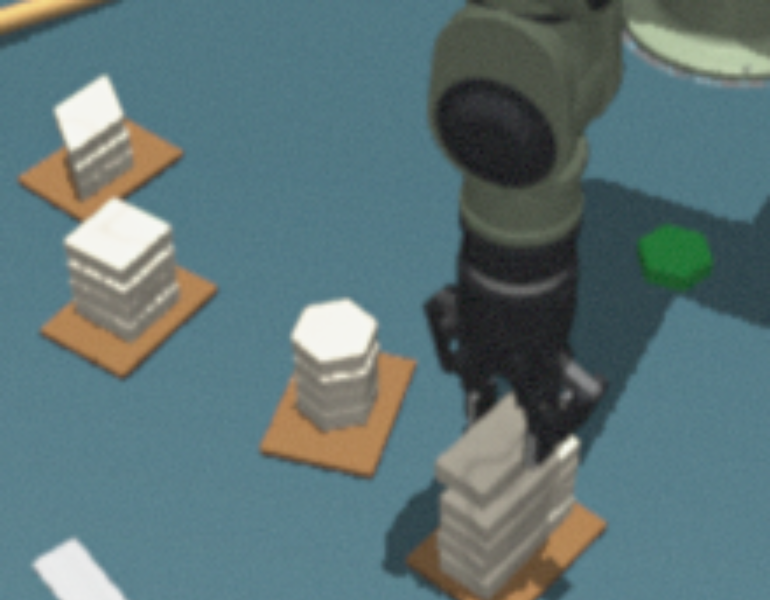

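The three placed stones sit flush on their stacks, and the brick hovers aligned over its own stack (crop ~ (510,430)). I lower it.

```bash
python3 -m pendant '0 3 0 0 0 0;0.4 6 0 0 0 0;0.4 9 0 0 0 0;0.4 11.5 0 0 0 0;0.4 13 0 0 0 0;0.4 14 0 0 0 0;0.4 14.5 0 0 0 0;0.4 14.5 0 0 0 0' && python3 -m pendant '0 0.5 0 0 0 0;0 1 0 0 0 0;0 1 0 0 0 0' && python3 -m pendant '0 0.4 0 0 0 0;0 0.8 0 0 0 0;0 0.8 0 0 0 0'
```

```text
t: 30.35
tcp_pos: [0.6356, 0.2699, 0.0962]
ee_rot: [[-0.049, 0.003, -0.999], [0.999, -0.001, -0.049], [-0.002, -1.0, -0.003]]
ft_force: [-0.4, -0.6, -1.8]
width: 0.479
t: 30.6
tcp_pos: [0.6356, 0.2699, 0.0951]
ee_rot: [[-0.049, 0.003, -0.999], [0.999, -0.002, -0.049], [-0.002, -1.0, -0.003]]
ft_force: [0.2, -0.4, -2.1]
width: 0.48
t: 30.85
tcp_pos: [0.6357, 0.2699, 0.0945]
ee_rot: [[-0.049, 0.003, -0.999], [0.999, -0.001, -0.049], [-0.002, -1.0, -0.003]]
ft_force: [-0.5, -0.1, -0.9]
width: 0.476
```

```bash
python3 -m pendant '0 0.4 0 0 0 0;0 0.8 0 0 0 0;0 0.8 0 0 0 0' && python3 -m pendant '0 0 0 0 0 0;0 0 0 0 0 0;0 0 0 0 0 0;0 0 0 0 0 0;0 0 0 0 0 0;0 0 0 0 0 0;0 -1 0 0 0 0' 85 && python3 -m pendant '0 -10 0 0 0 0;0 -25 0 0 0 0;0 -45 0 0 0 0;0 -65 0 0 0 0;0 -85 0 0 0 0;0 -105 0 0 0 0;0 -120 0 0 0 0;0 -120 0 0 0 0' && python3 w.py .38 .27 .22 92.7
```

```text
t: 31.1
tcp_pos: [0.6357, 0.2699, 0.0945]
ee_rot: [[-0.049, 0.004, -0.999], [0.999, -0.001, -0.049], [-0.002, -1.0, -0.003]]
ft_force: [-4.0, -1.7, 5.4]
width: 0.479
t: 31.68
tcp_pos: [0.6355, 0.2699, 0.0952]
ee_rot: [[-0.049, 0.003, -0.999], [0.999, -0.002, -0.049], [-0.002, -1.0, -0.003]]
ft_force: [-0.3, -0.8, -0.0]
width: 0.991
t: 32.35
tcp_pos: [0.6372, 0.2707, 0.2203]
ee_rot: [[-0.049, 0.01, -0.999], [0.999, 0.001, -0.049], [0.0, -1.0, -0.01]]
ft_force: [0.4, -0.9, 0.8]
width: 0.994
11.9 -2.3 257.0 0.01 0.002 0.0
t 32.35 p [0.6372 0.2707 0.2203] yaw 92.8 F [ 0.4 -0.9  0.8] w 0.9938249364372075
```

Now I back off so both cameras see all four stacks, then measure.

```bash
python3 -m pendant '0 0 15 0 0 0;2 -2 40 0 0 0;4 -2 70 0 0 0;6 -2 100 0 0 0;8 -2 135 0 0 0;10 -2 170 0 0 0;12 -2 205 0 0 0;12 -2 235 0 0 0;12 -2 255 0 0 0;12 -2 257 0 0 0' >/dev/null && python3 -m pendant '0 0 0 0 0 0;0 0 0 0 0 0' && python3 - <<'E'
from v import *
im={n:capture(n) for n in("top","scene")}
for n in im: cv2.imwrite(f"pics/{n}9.png",im[n])
old={n:cv2.imread(f"pics/{n}0.png") for n in im}
m=camera_model
def proj(n,P):
    c=m(n);f=240/np.tan(np.radians(c['fovy'])/2);d=np.array(c['orientation']).T@(np.array(P)-c['xyz'])
    return (int(round(c['cx']-f*d[0]/d[2])),int(round(c['cy']+f*d[1]/d[2])))
from m import T
for k,(x,y) in dict(hex=(.628,.0903),loz=(.5785,-.2682),sq=(.6747,-.1087),br=(.6353,.2696)).items():
    z=T[k+'S'][2]
    for i,n,t in((0,"top",158),(1,"scene",190)):
        try:
            a=measure(old[n],k,n,T[k+'S'][i],z,t); b=measure(im[n],k,n,proj(n,(x,y,z+.02)),z+.02,t)
            print(k,n,"shift mm",((b[0]-a[0])*1e3).round(1),"turn %.1f A %.0f"%(b[4]-a[4],b[1]),b[3].round(1))
        except Exception as e: print(k,n,e)
E
```

```text
t: 33.35
tcp_pos: [0.3756, 0.2695, 0.2191]
ee_rot: [[-0.051, 0.007, -0.999], [0.999, -0.0, -0.051], [-0.001, -1.0, -0.007]]
ft_force: [-0.0, -0.6, 1.0]
width: 0.996
hex top shift mm [-0.6 -1.8] turn 0.9 A 2528 [60.7 54.1]
hex scene shift mm [-0.3 -1.8] turn -0.3 A 2663 [62.3 56.3]
loz top shift mm [ 1.8 -2.6] turn 0.4 A 3075 [88.1 52.7]
loz scene shift mm [ 1.6 -2.6] turn 0.3 A 3236 [88.2 53.7]
sq top shift mm [-2.  -2.6] turn 0.4 A 3375 [58.9 60.4]
sq scene shift mm [-1.7 -2.5] turn 0.0 A 3514 [60.7 60.8]
br top shift mm [ 2.  -2.2] turn 0.4 A 3913 [98.8 41.2]
br scene shift mm [ 2.2 -2.2] turn 0.1 A 4127 [100.5  42.9]
```

View pics/top9.png

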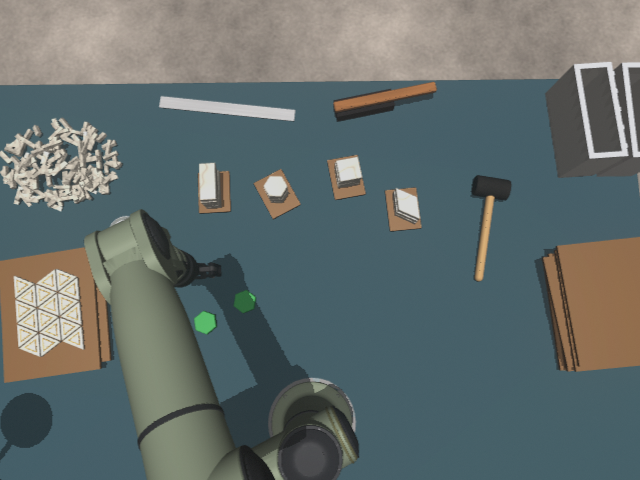

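View pics/scene9.png

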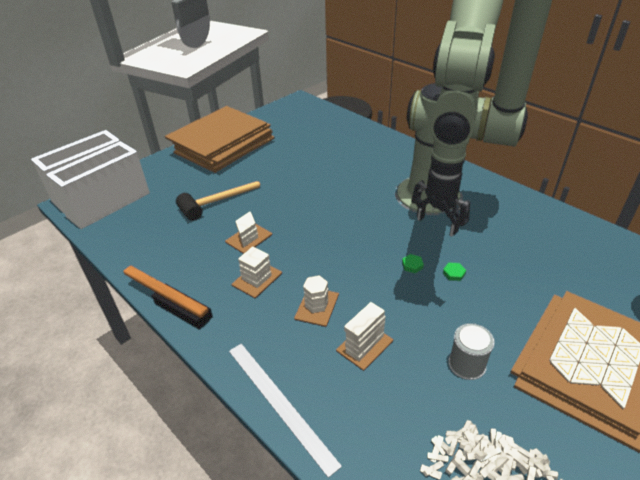

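Both views show every stone on its own stack, within about 3.2 mm and 1° of the original top stone. The mallet (top px (485,230)) and the tin (scene px (471,350)) have not moved, and the gripper is clear. I hand in.

```bash
python3 -c "
from rig import *
print(close_job(), state()['t'])"
```

```text
the job is handed in; nothing more can be done
the job is handed in; nothing more can be done
```

All four stones are on the stacks of their own shape, and I handed the job in just after the last clock reading of 33.35 s. `close_job()` gives no verdict.

I placed the hexagon, lozenge, square and brick in that order. Each was lowered in small steps until the wrist force showed contact (about 4–7 N), then released, and the arm was backed clear.

**Last checks, against each stack's original top stone in both cameras:**

| Stone | Centre offset (limit 10 mm) | Turn (limit about 11°) |
|---|---|---|
| Hexagon | about 1.9 mm | under 1° |
| Lozenge | about 3.1 mm | under 0.5° |
| Square | about 3.2 mm | under 0.5° |
| Brick | about 3.1 mm | under 0.5° |

- **Stacks and bystanders:** by eye, the carrier boards and mallet had not moved in either view. The tin looked unmoved in the scene view, but the arm hid it from the top camera. I did not measure any of these.
- **Tilt:** I did not measure tilt directly. The top-face outlines fit at the expected heights in both views.
- **Disagreement:** the two cameras differed by a constant 2 mm or so in absolute position, which is within the stated calibration, so I used their average.

No check failed.

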